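# Clamp the microtome blade through the guard

### The job

A fresh blade lies in the microtome's knife holder but is not clamped yet: reach down with the closed fingertips through the cutout in the clear safety cover above the blade clamp lever (the ball-ended one, at the operator's right on the handwheel side, nearer the robot), press that lever down until it is fully home against its stop, and come back out. Do not touch the cover or its cutout frame or the blade on the way in or out, and only press the lever, do not pull it up. Leave the other lever (with the slim straight grip) and all the loose things as they are; nothing is to be picked up.

Things in the scene. Friction and masses are not known exactly. Their poses are not given: they have to be found in the camera images.
- microtome: Fixed cream rotary microtome; origin on the bench under the knife area; -x is its front, -y its handwheel side, z up. Base x -200 to 400, y -150 to 150 mm; its front tray has its floor at 30 mm, rim at 44. Housing and its knob from x = 98 on, 295 high, cassettes on it to 335. Specimen head from x = 38, y -20 to 80, heights 160 to 236. Handwheel with crank at x 195 to 345, to y = -260
- guard: Clear plastic safety cover over the knife holder; must not be touched. Fixed to the microtome, same origin and axes. Flat top x -134 to 12, y -138 to 138 mm; its highest surface, the 8 mm wide steel bezels of the two cutouts, is 136 mm above the bench, its underside 127. Skirts close the front and sides, so the levers are reached only through the cutouts
- clamp_window (a point): Centre of the cutout over the blade clamp lever (handwheel side, microtome y = -75 mm), at the top of its bezel, 136 mm above the bench. The clear opening is 90 mm along the microtome's x and 84 mm along its y
- shift_window (a point): Centre of the like cutout, same size and height, over the other lever (microtome y = +75 mm)
- knife_holder: Fixed steel and aluminium knife holder under the cover, same axes as the microtome, origin on the tray floor in the middle of the holder; it is set up to 8 mm to either side along the microtome's y from start to start, and its levers with it. 100 mm wide along y, with round bosses and the levers at either end
- blade: Steel blade in the holder, 80 mm long along y, 16 mm high, 1.6 mm thick, origin at its middle, its edge about 122 mm above the bench, under the solid rear strip of the cover. Must not be touched
- blade_clamp (a joint): Lever angle, rad: at 0 it points to the microtome's front (-x) and 30 degrees up; grows as it is pressed down; stop at 0.733 (12 degrees below level). Starts at 0 to 0.2. Pivot parallel to the microtome's y, 90 mm above the bench, at the knife holder's x = -20, y = -75 mm. Stays where it is left; friction, about 5 N at the ball. Could be pulled up to -0.2, not wanted
- clamp_knob (a point): Centre of the black ball, 20 mm in diameter, at the end of the blade clamp lever, 55 mm from its pivot; a steel arm 8 mm thick carries it. The ball's top is about 127 mm above the bench at joint 0 and 89 mm when fully home; on its way the ball's centre shifts only 7 mm along x
- shift_lock (a joint): Angle of the other lever, which locks the holder's sideways setting: same joint values, pivot at the knife holder's y = +75 mm, starts anywhere from 0 to 0.7. Leave it as it is
- shift_grip (a point): Point near the end of the other lever's slim cylindrical black grip (10 mm thick), 50 mm from its pivot
- cassette: Loose white tissue cassette, 28 x 40 x 6 mm, origin under its centre, lying on the tray's front ledge before the cover
- mould: Loose steel embedding mould, an open box 24 x 37 x 10 mm, origin under its centre, on the same ledge
- forceps: Loose steel forceps lying flat on the bench, 120 mm long, 7 mm high, origin under its middle
- blade_dispenser: Loose black and blue blade dispenser on the bench, 42 x 79 x 24 mm, origin under its centre
- slide_rack: Loose white rack of glass slides on the bench, 75 x 85 mm, 40 mm high, origin under its centre
- dropper: Loose amber dropper bottle standing on the bench, 38 mm in diameter, 85 mm high, origin under its centre
- brush: Loose thin artist's brush with a dark red handle lying on the bench, 160 mm long, 8 mm thick, origin under its middle

How it is judged:
At the end, for the whole second after the job is handed in: The blade clamp lever is down within 0.05 rad (3 degrees, about 3 mm at the ball) of its stop and at rest, and the other lever is where it was to 4 mm at its grip (value of joint blade_clamp above 0.68 rad and velocity of joint blade_clamp below 0.05 rad/s and distance of shift_grip from where it was at the start of the episode below 0.004 m); the robot touches nothing.
It fails at once if the cover or its cutout frame is touched (contact force between any of the fingers, the arm and guard above 0.3 N).
It fails at once if the blade is touched (contact force between any of the fingers, the arm and blade above 0.3 N).
It fails at once if the blade clamp lever is pulled up (value of joint blade_clamp below -0.06 rad).
It fails at once if the other lever is moved by more than 4 mm (distance of shift_grip from where it was at the start of the episode above 0.004 m).
It fails at once if a loose thing is lifted, carried or pushed more than 15 mm (distance of any of cassette, mould, forceps, blade_dispenser, slide_rack, dropper, brush from where it was at the start of the episode above 0.015 m).
It also fails if it takes over 40 s, if anything falls off the work surface, if the arm or the gripper's body presses on something with over 40 N, if the wrist force passes 120 N, or if a joint passes its speed limit or range.

### The arm

A 6-joint arm with a two-finger parallel gripper is mounted at the origin on the work surface. World frame = base frame: x ahead of the robot, y to its left, z up, the work surface at z = 0. Lengths are in m, angles in rad, forces in N, time in s.
With the tool pointing down it reaches from about 0.35 to 0.725 m from the base axis. Payload 6 kg.
Tool frame: the origin (TCP) lies at the very end of the fingers, on their centre line; the grasp point (between the pads) lies 19 mm behind it (ctrl.tcp_to_grasp is the distance from the TCP to the grasp point, in m); z points along the fingers, y is the line along which they close (so a half turn about z gives the same grasp; the last joint's range is limited). The gripper opens to 85 mm and grips with 20 to 120 N. Pads are 22 mm wide; open, the fingers measure 114 mm over their backs; the gripper's body (76 mm by 85 mm) begins 54 mm behind the grasp point. The pads swing forward as they close: fully open they stand 13 mm farther back than shut.
Start: joints at [-0.893, 0.04, 0.085, 0, -1.615, -0.334], TCP at [0.202, -0.565, 0.231] pointing down, gripper open.
Joint ranges: [-2.56, 2.56], [-1.29, 2.01], [-1.08, 1.49], [-3.29, 1.98], [-2.81, -0.18], [-2.99, 2.99]. Speed limits (rad/s): [2.57, 2.57, 3.01, 3.14, 3.14, 3.14].

### API

Orientations are given as a unit quaternion [w, x, y, z].
In Python, from workcell import ctrl gives the robot as it stands.
- The arm moves only by the tool move_arm, never from a script. Its argument "deltas" is a list of rows, each an object of numbers: "tx", "ty", "tz": the shift along the tool's x, y, z normalised to -1 to 1, where 1 is 250 mm; "roll": the turn about the tool's z normalised to -1 to 1, where 1 is 60 degrees; "claw": the gripper's target within -1 to 1 (shut at 1, half-way at 0, fully open at -1). In form: [{"tx": .., "ty": .., "tz": .., "roll": .., "claw": ..}, ...]. A call has exactly 10 rows; each row is the pose to reach, as a shift and turn from the pose commanded when the call began, along the tool's axes at that moment; what a row does not reach only later rows make up. A row lasts 1/8 s, in which the tool goes at most 62.5 mm and 10.7 degrees, less where a joint would pass 70% of its speed; a pose out of reach is approached as far as the arm can. A call with a number of a shift or a turn outside -1 to 1 is refused whole. A call with a gripper value outside its range is refused whole. The fingers move at their own pace and stop on an object; the grip force is fixed at half the most. Time passes only in rows, so rows that repeat a pose let the fingers close, or fill a call up. It gives the time, the measured TCP pose, the force, the opening and the grip force at its end, in the units of the state.
- ctrl.sense(): the state, without advancing time (a new reading comes with each control period).
- ctrl.get_image(name): name is "scene" or "side" or "wrist"; returns a dict with "color" (384x512x3 uint8, red, green, blue), "depth" (384x512 float32, m along the optical axis (not along the pixel's ray), 0 where there is no reading), "fx", "fy", "cx", "cy" (pixels), "rvec" (rotation vector, rad) and "tvec" (3), from world to camera coordinates, as OpenCV has them. Camera axes: x right, y down, z forward; pixel columns grow to the right and rows downward; lengths in m; the calibration is good to about 2 mm. A picture is of the moment at which its call begins.
- ctrl.close_job(): hands the job in; it is judged then, once.
The state is a dict: "t": time; "joints": joint angles; "joint_vel": joint speeds; "joint_torque": joint torques, N m; "tcp_pos": TCP position; "tool_rot": TCP orientation; "wrist_force": force on the tool from outside, world axes, zero at the start; "ft_torque": the same for the moment, N m; "width": finger opening in m; "finger_force": force on a finger pad.
Only numpy, scipy, OpenCV 4.12 (cv2) and the standard library are available. Lean on these libraries where they do the work, as an engineer would, in place of code of your own. Each camera call takes 0.05 s, during which the arm holds its last target. There are 200 camera calls.

## Working session

There is one attempt and no reset: what is moved stays moved. The work goes in short steps, Python scripts to look and compute and a tool call to move; the robot and the scene stay as the last step left them, time stands still between calls to the robot, and variables do not carry over. Pictures are saved under pics/ and viewed, at most 10 in all, crops included, and the job is handed in when it is done.

Besides the shell and the picture viewer there is one more tool, called after "Call:" as name(argument=value, ...) on one line, values as JSON. move_arm: Moves the arm, as the interface text tells. Its arguments: {"type":"object","properties":{"deltas":{"type":"array"}},"required":["deltas"]}

```bash
mkdir -p pics; cat > h.py <<'E'
import numpy as np,cv2
from workcell import ctrl
def grab(n,tag):
    im=ctrl.get_image(n); cv2.imwrite(f'pics/{tag}.png',im['color'][:,:,::-1]); np.save(f'pics/{tag}.npy',im,allow_pickle=True); return im
def load(tag): return np.load(f'pics/{tag}.npy',allow_pickle=True).item()
def ray(im,u,v):
    R=cv2.Rodrigues(np.array(im['rvec'],float))[0]; t=np.array(im['tvec'],float).ravel()
    d=R.T@np.array([(u-im['cx'])/im['fx'],(v-im['cy'])/im['fy'],1.]); return -R.T@t,d
def onplane(im,u,v,z):
    o,d=ray(im,u,v); return o+d*(z-o[2])/d[2]
def dep(im,u,v):
    o,d=ray(im,u,v); return o+d*im['depth'][int(v),int(u)]
def tri(im1,p1,im2,p2):
    o1,d1=ray(im1,*p1);o2,d2=ray(im2,*p2)
    s=np.linalg.lstsq(np.c_[d1,-d2],o2-o1,rcond=None)[0]
    a=o1+s[0]*d1;b=o2+s[1]*d2; return (a+b)/2,np.linalg.norm(a-b)
E
python3 - <<'E'
from h import *
s=ctrl.sense();print(s['t'],s['tcp_pos'],s['tool_rot'],s['width'])
for n in['scene','side']:
    im=grab(n,n+'0');print(n,ray(im,256,192))
a=cv2.imread('pics/scene0.png');b=cv2.imread('pics/side0.png')
cv2.imwrite('pics/both0.png',np.vstack([a,b])[:, :])
E
```

```text
0.0 [ 0.20220167 -0.56453755  0.23026091] [-2.06670913e-04 -1.71068616e-01  9.85258708e-01  8.74010803e-04] 0.08547561621531935
scene (array([0.86969154, 0.65373403, 1.12883551]), array([-0.28201121, -0.39643025, -0.87373417]))
side (array([0.44355568, 0.95839464, 0.5937614 ]), array([ 0.10335195, -0.83696599, -0.53764512]))
```

View pics/scene0.png

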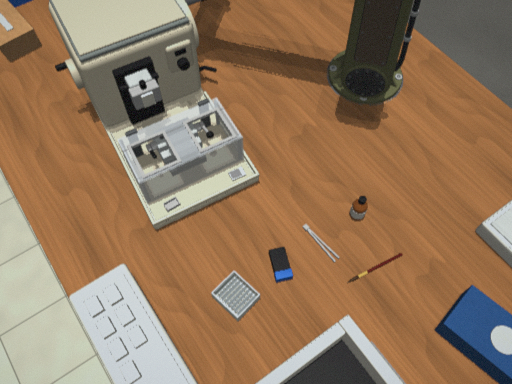

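View pics/side0.png

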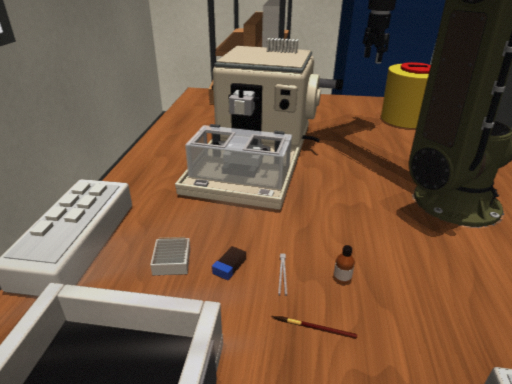

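The scene view shows the microtome at upper left, with its front toward +y. The cover top spans about (120-240, 100-190), and the near-robot cutout is at about (207,132). I'll zoom in on both views.

```bash
python3 - <<'E'
from h import *
a=cv2.imread('pics/scene0.png')[90:190,110:260];b=cv2.imread('pics/side0.png')[115:215,170:320]
cv2.imwrite('pics/z0.png',np.vstack([cv2.resize(x,None,fx=4.5,fy=3,interpolation=2) if 0 else cv2.resize(x,None,fx=3,fy=3,interpolation=2) for x in(a,b)]))
im=load('scene0')
for uv in[(207,132),(155,150),(180,140),(192,135)]:print(uv,onplane(im,*uv,.136),dep(im,*uv))
E
```

```text
(207, 132) [ 0.55053732 -0.00685885  0.136     ] [ 0.54516704 -0.01797437  0.11929397]
(155, 150) [ 0.68309915 -0.03401752  0.136     ] [ 0.67378335 -0.06835417  0.08643175]
(180, 140) [ 0.61804008 -0.0245918   0.136     ] [ 0.61703959 -0.02728862  0.13205278]
(192, 135) [ 0.58591204 -0.02050301  0.136     ] [ 0.5855283  -0.02141477  0.13465741]
```

View pics/z0.png

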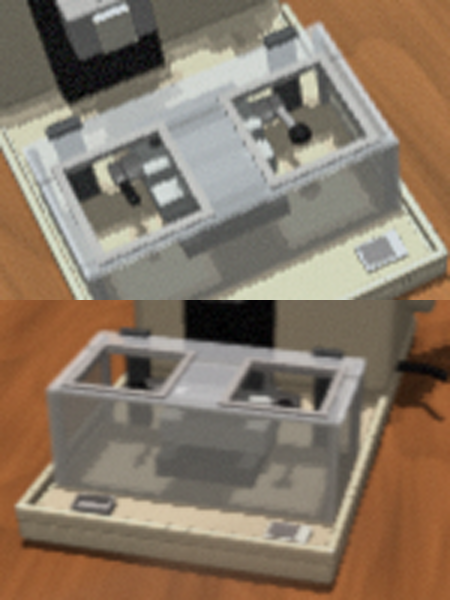

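The ball of the lever is at about (210,134) in the scene view, inside the cutout on the robot's side, and it isn't near the frame. I'll lift first, then go above the cutout with the gripper closed.

Call:
move_arm(deltas=[{"tz":-0.25,"claw":1},{"tz":-0.5,"claw":1},{"tz":-0.7,"claw":1},{"tz":-0.8,"claw":1},{"tz":-0.8,"claw":1},{"tz":-0.8,"claw":1},{"tz":-0.8,"claw":1},{"tz":-0.8,"claw":1},{"tz":-0.8,"claw":1},{"tz":-0.8,"claw":1}])

```text
invalid input
```

```bash
python3 - <<'E'
from h import *
im=load('scene0')
C=[(233,100),(330,63),(378,145),(272,186)];S=[(64,168),(160,127),(213,212),(100,262)]
P=[np.mean([onplane(im,110+u/3,90+v/3,.136) for u,v in q],0) for q in(C,S)]
print(P,P[1]-P[0]); print(onplane(im,110+100,134,.115))
from scipy.spatial.transform import Rotation as R
s=ctrl.sense();q=s['tool_rot'];M=R.from_quat([q[1],q[2],q[3],q[0]]).as_matrix()
print(s['tcp_pos'],M.round(3)); print('delta in tool/0.25',M.T@(np.r_[P[0][:2],.4]-s['tcp_pos'])/.25)
ey=(P[1]-P[0])[:2]; print('yaw mic y deg',np.degrees(np.arctan2(ey[1],ey[0])),'tool y',np.degrees(np.arctan2(M[1,1],M[0,1])))
E
```

```text
[array([ 0.54031471, -0.00391884,  0.136     ]), array([ 0.6889207 , -0.02475311,  0.136     ])] [ 1.48605996e-01 -2.08342744e-02  2.77555756e-17]
[ 0.54090075 -0.01117441  0.115     ]
[ 0.20219959 -0.56457732  0.23037324] [[-0.941 -0.337 -0.001]
 [-0.337  0.941  0.001]
 [ 0.     0.002 -1.   ]]
delta in tool/0.25 [-2.0291677   1.65660444 -0.67606826]
yaw mic y deg -7.9807407330022375 tool y 109.69900176880735
```

Call:
move_arm(deltas=[{"tx":0,"ty":0,"tz":-0.25,"roll":0,"claw":1},{"tx":0,"ty":0,"tz":-0.5,"roll":0,"claw":1},{"tx":0,"ty":0,"tz":-0.7,"roll":0,"claw":1},{"tx":0,"ty":0,"tz":-0.8,"roll":0,"claw":1},{"tx":0,"ty":0,"tz":-0.8,"roll":0,"claw":1},{"tx":0,"ty":0,"tz":-0.8,"roll":0,"claw":1},{"tx":0,"ty":0,"tz":-0.8,"roll":0,"claw":1},{"tx":0,"ty":0,"tz":-0.8,"roll":0,"claw":1},{"tx":0,"ty":0,"tz":-0.8,"roll":0,"claw":1},{"tx":0,"ty":0,"tz":-0.8,"roll":0,"claw":1}])

```text
t: 1.35
tcp_pos: [0.2023, -0.5648, 0.4312]
tool_rot: [-0.0, -0.171, 0.985, 0.0]
wrist_force: [-0.0, -0.4, 0.5]
width: -0.0001
finger_force: 0.0
```

Call:
move_arm(deltas=[{"tx":-0.13,"ty":0.1,"tz":0,"roll":0,"claw":1},{"tx":-0.26,"ty":0.21,"tz":0,"roll":0,"claw":1},{"tx":-0.4,"ty":0.32,"tz":0,"roll":0,"claw":1},{"tx":-0.53,"ty":0.43,"tz":0,"roll":0,"claw":1},{"tx":-0.66,"ty":0.54,"tz":0,"roll":0,"claw":1},{"tx":-0.8,"ty":0.65,"tz":0,"roll":0,"claw":1},{"tx":-0.9,"ty":0.73,"tz":0,"roll":0,"claw":1},{"tx":-1,"ty":0.82,"tz":0,"roll":0,"claw":1},{"tx":-1,"ty":0.82,"tz":0,"roll":0,"claw":1},{"tx":-1,"ty":0.82,"tz":0,"roll":0,"claw":1}])

```text
t: 2.6
tcp_pos: [0.3684, -0.2878, 0.4314]
tool_rot: [0.0, -0.171, 0.985, -0.0]
wrist_force: [-0.1, -1.3, 0.2]
width: -0.0003
finger_force: 0.0
```

Call:
move_arm(deltas=[{"tx":-0.13,"ty":0.1,"tz":0,"roll":0.1,"claw":1},{"tx":-0.26,"ty":0.21,"tz":0,"roll":0.2,"claw":1},{"tx":-0.4,"ty":0.32,"tz":0,"roll":0.3,"claw":1},{"tx":-0.53,"ty":0.43,"tz":0,"roll":0.4,"claw":1},{"tx":-0.66,"ty":0.54,"tz":0,"roll":0.46,"claw":1},{"tx":-0.8,"ty":0.65,"tz":0,"roll":0.46,"claw":1},{"tx":-0.9,"ty":0.75,"tz":0,"roll":0.46,"claw":1},{"tx":-1,"ty":0.83,"tz":0,"roll":0.46,"claw":1},{"tx":-1,"ty":0.83,"tz":0,"roll":0.46,"claw":1},{"tx":-1,"ty":0.83,"tz":0,"roll":0.46,"claw":1}])

```text
t: 3.85
tcp_pos: [0.5339, -0.009, 0.4313]
tool_rot: [-0.0, 0.069, 0.998, -0.0]
wrist_force: [-0.1, -1.0, -0.4]
width: 0.0
finger_force: 0.0
```

```bash
python3 - <<'E'
from h import *
im=grab('wrist','w1');print(ctrl.sense()['tcp_pos'],ray(im,256,192))
E
```

```text
[ 0.53377159 -0.00915668  0.43167837] (array([0.46653398, 0.00094407, 0.57504754]), array([ 0.25829194, -0.03088093, -0.96561607]))
```

View pics/w1.png

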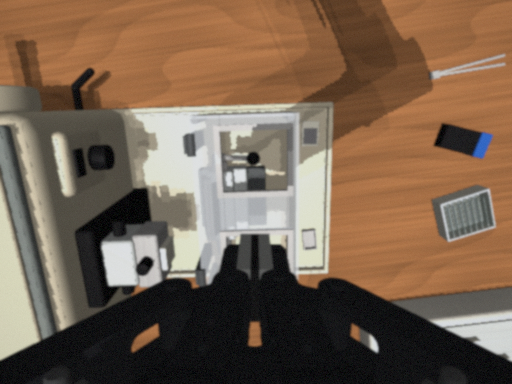

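The wrist view shows the clamp cutout at about x 217-292, y 122-192. The black ball is at (253,158), with its arm pointing left.

```bash
python3 - <<'E'
from h import *
im=load('w1');c=im['color'];g=c.astype(int).max(2)
m=(g<45).astype(np.uint8);m[:145]=0;m[168:]=0;m[:,:240]=0;m[:,268:]=0
M=cv2.moments(m,True);u,v=M['m10']/M['m00'],M['m01']/M['m00'];print('ball',u,v,M['m00'],cv2.boundingRect(m))
print('depth',im['depth'][150:168:3,247:262:3].round(3)); 
for z in(.105,.11,.115):print(onplane(im,u,v,z),z)
print('dep',dep(im,round(u),round(v)))
cv2.imwrite('pics/w1z.png',cv2.resize(c[105:210,195:310,::-1],None,fx=5,fy=5,interpolation=cv2.INTER_CUBIC))
E
```

```text
ball 252.6990291262136 158.126213592233 103.0 (247, 153, 16, 15)
depth [[0.544 0.544 0.545 0.544 0.544]
 [0.546 0.46  0.46  0.463 0.544]
 [0.463 0.457 0.458 0.458 0.464]
 [0.46  0.458 0.457 0.46  0.464]
 [0.548 0.46  0.459 0.46  0.55 ]
 [0.55  0.55  0.468 0.55  0.551]]
[ 0.5411219  -0.01186101  0.105     ] 0.105
[ 0.54032849 -0.0117248   0.11      ] 0.11
[ 0.53953509 -0.01158858  0.115     ] 0.115
dep [ 0.53864628 -0.01101208  0.11985478]
```

View pics/w1z.png

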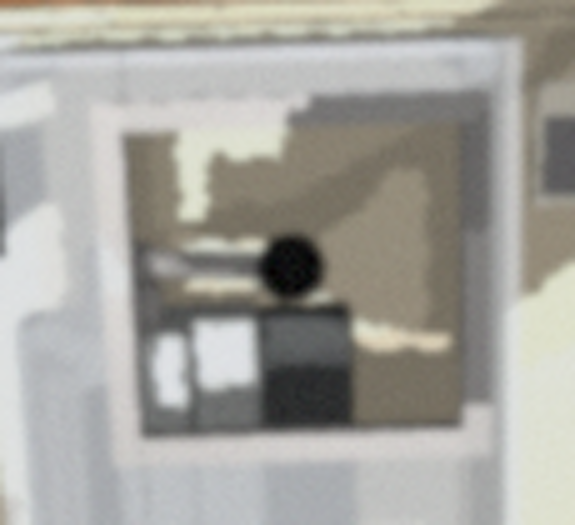

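```bash
python3 - <<'E'
from h import *
from scipy.spatial.transform import Rotation as R
im=load('w1')
W=np.array([onplane(im,195+u/5,105+v/5,.135) for u,v in[(123,132),(460,118),(463,425),(140,437)]])
print(W.round(4),'sides',[np.linalg.norm(W[i]-W[i-1]).round(4) for i in range(4)]);c=W.mean(0);print('centre',c)
for u,v in[(240,176),(240,185),(252,170),(258,170),(258,185),(235,158),(228,158),(275,170)]:print(u,v,dep(im,u,v).round(4))
s=ctrl.sense();q=s['tool_rot'];M=R.from_quat([q[1],q[2],q[3],q[0]]).as_matrix();print(M.round(3))
ed=W[1]-W[0]+W[2]-W[3];print('mic -x yaw',np.degrees(np.arctan2(ed[1],ed[0])),'tooly',np.degrees(np.arctan2(M[1,1],M[0,1])))
b=np.array([.5403,-.0117,.11]);print('win in tool mm',M.T@(c-s['tcp_pos'])*1e3,'ball',M.T@(b-s['tcp_pos'])*1e3)
E
```

```text
[[ 0.4948 -0.0497  0.135 ]
 [ 0.5036  0.0396  0.135 ]
 [ 0.5875  0.031   0.135 ]
 [ 0.5784 -0.059   0.135 ]] sides [np.float64(0.0841), np.float64(0.0897), np.float64(0.0843), np.float64(0.0904)]
centre [ 0.54107991 -0.00951735  0.135     ]
240 176 [ 0.5698 -0.0359  0.0811]
240 185 [ 0.5842 -0.0381  0.0803]
252 170 [ 0.5687 -0.0172  0.052 ]
258 170 [ 0.5701 -0.0075  0.052 ]
258 185 [ 0.5945 -0.0108  0.054 ]
235 158 [ 0.5375 -0.0373  0.1044]
228 158 [ 0.5366 -0.0478  0.1006]
275 170 [0.5782 0.0208 0.0312]
[[-0.99   0.139  0.   ]
 [ 0.139  0.99  -0.   ]
 [-0.001 -0.    -1.   ]]
mic -x yaw 84.32457496383975 tooly 82.0143915953805
win in tool mm [ -7.13533589   0.6826649  296.68201366] ball [ -6.65338605  -1.58509899 321.68195729]
```

Call:
move_arm(deltas=[{"tx":-0.026,"ty":-0.002,"tz":0.15,"roll":-0.04,"claw":1},{"tx":-0.026,"ty":-0.002,"tz":0.35,"roll":-0.04,"claw":1},{"tx":-0.026,"ty":-0.002,"tz":0.55,"roll":-0.04,"claw":1},{"tx":-0.026,"ty":-0.002,"tz":0.75,"roll":-0.04,"claw":1},{"tx":-0.026,"ty":-0.002,"tz":0.9,"roll":-0.04,"claw":1},{"tx":-0.026,"ty":-0.002,"tz":1,"roll":-0.04,"claw":1},{"tx":-0.026,"ty":-0.002,"tz":1,"roll":-0.04,"claw":1},{"tx":-0.026,"ty":-0.002,"tz":1,"roll":-0.04,"claw":1},{"tx":-0.026,"ty":-0.002,"tz":1,"roll":-0.04,"claw":1},{"tx":-0.026,"ty":-0.002,"tz":1,"roll":-0.04,"claw":1}])

```text
t: 5.15
tcp_pos: [0.5407, -0.0093, 0.1823]
tool_rot: [0.001, 0.048, 0.999, 0.0]
wrist_force: [-0.5, 0.0, -0.2]
width: -0.0003
finger_force: 0.0
```

```bash
python3 - <<'E'
from h import *
im=grab('wrist','w2');s=ctrl.sense();print(s['tcp_pos'],s['wrist_force'])
c=im['color'];g=c.astype(int).max(2)
a=grab('scene','s2')['color'][70:210,120:270,::-1]
cv2.imwrite('pics/m2.png',np.hstack([c[:,:,::-1][:,:, :],cv2.resize(a,(288,384))]))
E
```

```text
[ 0.54056095 -0.00930014  0.18198243] [ 0.13043504 -0.38573753  0.10170514]
```

View pics/m2.png

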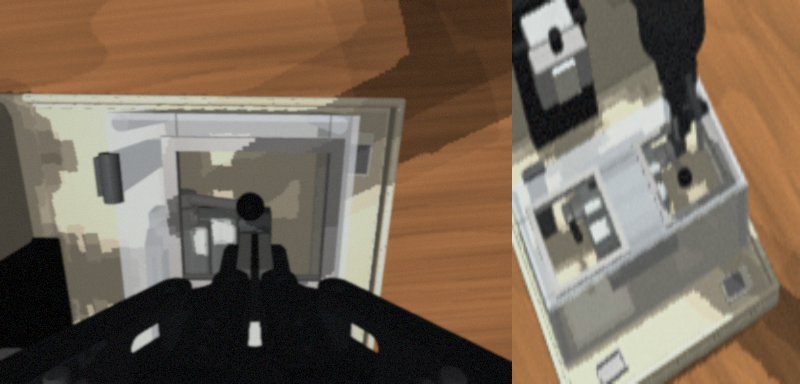

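The tips are centred over the ball and the cutout: ball at (250,206), tip column about 254. I'll press gently now.

Call:
move_arm(deltas=[{"tx":0,"ty":0,"tz":0.1,"roll":0,"claw":1},{"tx":0,"ty":0,"tz":0.18,"roll":0,"claw":1},{"tx":0,"ty":0,"tz":0.23,"roll":0,"claw":1},{"tx":0,"ty":0,"tz":0.26,"roll":0,"claw":1},{"tx":0,"ty":0,"tz":0.29,"roll":0,"claw":1},{"tx":0,"ty":0,"tz":0.31,"roll":0,"claw":1},{"tx":0,"ty":0,"tz":0.33,"roll":0,"claw":1},{"tx":0,"ty":0,"tz":0.35,"roll":0,"claw":1},{"tx":0,"ty":0,"tz":0.365,"roll":0,"claw":1},{"tx":0,"ty":0,"tz":0.365,"roll":0,"claw":1}])

```text
t: 6.5
tcp_pos: [0.5411, -0.0092, 0.0908]
tool_rot: [0.001, 0.048, 0.999, 0.0]
wrist_force: [2.0, 1.9, 4.8]
width: -0.0002
finger_force: 2.1
```

Call:
move_arm(deltas=[{"tx":0,"ty":0,"tz":0.004,"roll":0,"claw":1},{"tx":0,"ty":0,"tz":0.006,"roll":0,"claw":1},{"tx":0,"ty":0,"tz":0.008,"roll":0,"claw":1},{"tx":0,"ty":0,"tz":0.01,"roll":0,"claw":1},{"tx":0,"ty":0,"tz":0.01,"roll":0,"claw":1},{"tx":0,"ty":0,"tz":0.01,"roll":0,"claw":1},{"tx":0,"ty":0,"tz":0.01,"roll":0,"claw":1},{"tx":0,"ty":0,"tz":0.01,"roll":0,"claw":1},{"tx":0,"ty":0,"tz":0.01,"roll":0,"claw":1},{"tx":0,"ty":0,"tz":0.01,"roll":0,"claw":1}])

```text
t: 7.75
tcp_pos: [0.5407, -0.0094, 0.0882]
tool_rot: [0.001, 0.048, 0.999, -0.0]
wrist_force: [2.1, 2.7, 6.3]
width: -0.0001
finger_force: 3.3
```

Call:
move_arm(deltas=[{"tx":0,"ty":0,"tz":0.002,"roll":0,"claw":1},{"tx":0,"ty":0,"tz":0.004,"roll":0,"claw":1},{"tx":0,"ty":0,"tz":0.006,"roll":0,"claw":1},{"tx":0,"ty":0,"tz":0.008,"roll":0,"claw":1},{"tx":0,"ty":0,"tz":0.008,"roll":0,"claw":1},{"tx":0,"ty":0,"tz":0.008,"roll":0,"claw":1},{"tx":0,"ty":0,"tz":0.008,"roll":0,"claw":1},{"tx":0,"ty":0,"tz":0.008,"roll":0,"claw":1},{"tx":0,"ty":0,"tz":0.008,"roll":0,"claw":1},{"tx":0,"ty":0,"tz":0.008,"roll":0,"claw":1}])

```text
t: 9.0
tcp_pos: [0.5409, -0.0095, 0.0878]
tool_rot: [0.001, 0.048, 0.999, -0.0]
wrist_force: [-1.6, 3.0, 13.5]
width: -0.0001
finger_force: 6.9
```

The lever is against its stop: the force rose to 13.5 N and the tips no longer move down. I'll retreat straight up.

Call:
move_arm(deltas=[{"tx":0,"ty":0,"tz":-0.04,"roll":0,"claw":1},{"tx":0,"ty":0,"tz":-0.12,"roll":0,"claw":1},{"tx":0,"ty":0,"tz":-0.24,"roll":0,"claw":1},{"tx":0,"ty":0,"tz":-0.4,"roll":0,"claw":1},{"tx":0,"ty":0,"tz":-0.6,"roll":0,"claw":1},{"tx":0,"ty":0,"tz":-0.8,"roll":0,"claw":1},{"tx":0,"ty":0,"tz":-0.9,"roll":0,"claw":1},{"tx":0,"ty":0,"tz":-0.9,"roll":0,"claw":1},{"tx":0,"ty":0,"tz":-0.9,"roll":0,"claw":1},{"tx":0,"ty":0,"tz":-0.9,"roll":0,"claw":1}])

```text
t: 10.25
tcp_pos: [0.5398, -0.0095, 0.3087]
tool_rot: [-0.002, 0.048, 0.999, -0.0]
wrist_force: [0.2, 0.1, -0.1]
width: 0.0001
finger_force: 0.0
```

```bash
python3 - <<'E'
from h import *
im=grab('wrist','w3');s=ctrl.sense();print(s['tcp_pos'],s['wrist_force'],im['color'].shape)
g=im['color'].astype(int).max(2)
# project expected home ball centre
R=cv2.Rodrigues(np.array(im['rvec'],float))[0];p=R@np.array([.541,-.0095,.079])+np.ravel(im['tvec'])
u,v=im['fx']*p[0]/p[2]+im['cx'],im['fy']*p[1]/p[2]+im['cy'];print(u,v)
u,v=int(u),int(v);m=(g[v-14:v+15,u-14:u+15]<45).astype(np.uint8);n,l,st,ce=cv2.connectedComponentsWithStats(m)
print(st[1:],ce[1:]+[u-14,v-14])
for i in range(1,n):
    if st[i,4]>40:print(dep(im,*np.round(ce[i]+[u-14,v-14])))
E
```

```text
[ 0.53991044 -0.00946849  0.30909682] [0.70087134 0.58101413 0.23168385] (384, 512, 3)
254.03383296745136 166.59715515908093
[[  8   7  14  15 176]
 [  4  28  17   1  17]
 [ 23  28   1   1   1]] [[254.27840909 166.07954545]
 [252.         180.        ]
 [263.         180.        ]]
[ 0.53831664 -0.00926477  0.08991621]
```

The ball's top now measures about 0.0895 m, against 0.089 expected when fully home, and the arm is clear of everything.

```bash
python3 -c "
from workcell import ctrl
print(ctrl.close_job())"
```

```text
the job is handed in; nothing more can be done
None
```

The blade clamp lever is pressed fully home against its stop (ball top at about 90 mm, expected 89 mm), the arm is back out above the cover, and the job is handed in; no verdict was returned.

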